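Clamp a steel cup in the laser-marking fixture

TASK

Clamp the steel cup that lies in the V-nest of the marking fixture, without grasping or lifting anything. Push the swing strap round with the back (outside) of a finger until it rests against its stop, over the cup, then press the cam lever at its pivot fully down with the fingertips so that the rubber pad holds the cup. Leave the cup lying in its nest, disturb nothing else, and move clear at the end.

Things in the scene. Friction and masses are not known exactly. Their poses are not given: they have to be found in the camera images.
- fixture: Perforated aluminium plate, 270 (x) x 300 (y) x 12 mm, fixed to the table, with a grey V-nest and a steel clamp post; origin under the plate's centre, z up. The nest is centred at x = 12, y = 0 mm, nowhere higher than 50 mm. The clamp post stands at x = 0, y = -85 mm. A stop pin 10 mm thick, 115 mm high, stands at x = 16, y = -56 mm. The strap when fully over the cup points along the fixture's +y.
- cup: Plain stainless steel cup lying loose in the V-nest, 60 mm diameter, 85 mm long, 120 g; origin at its centre, on its axis, 56 mm above the table; x runs along its axis (parallel to the fixture's x). Its top line is 86 mm above the table.
- pivot (a point): Point on the vertical axis of the clamp post about which the strap swings, at half the strap's height (111 mm above the table).
- strap_point (a point): Point on the strap's centre line, 110 mm out from the pivot, at half its height. The strap is a level steel bar, 20 mm wide and 22 mm tall (100 to 122 mm above the table with the lever up), reaching from 23 mm behind to 132 mm beyond the pivot axis; 85 mm out it carries a rubber pad below.
- strap (a joint): Swing of the strap about the post, rad: 0 parked (pointing to the fixture's -x side), grows clockwise seen from above, 1.31 at the stop, over the cup. Stays where it is left; about 1 to 2 N at the strap's outer part moves it.
- lever_hinge (a point): Axis of the cam lever, on the post's axis above the strap, 142 mm above the table; the axis is level and square to the strap. The hinge turns with the strap.
- lever_ball (a point): Centre of the black ball (20 mm diameter) at the end of the cam lever, 90 mm from the lever's axis. The lever is a 10 mm thick rod that leans upwards, away from the strap (on the other side of the post); pressed, the ball comes down in an upright arc in the strap's plane until the rod lies level, pointing straight away from the strap.
- lever (a joint): Cam lever angle, rad: 0 fully up (62 degrees above level), grows as it is pressed, 1.08 at its end stop (level). Stays where it is left; about 4 to 9 N at the ball moves it. It draws the strap down by up to 6.5 mm (6 mm per rad), which presses the pad on the cup.
- pad: Rubber pad under the strap, 18 mm diameter, its underside 90 mm above the table with the lever up, i.e. 4 mm above the cup; it is sprung. Origin on the post axis at table level, so use the strap's points to find it.
- cup_plate: Bystander: steel cup standing on the fixture plate, 60 mm diameter, 85 mm high; origin at the centre of its underside.
- driver: Bystander: screwdriver with black handle lying on the fixture plate, about 150 mm long along its x; origin under its middle.
- cup_b: Bystander: steel cup standing on the table, 60 mm diameter, 85 mm high; origin at the centre of its underside.
- cup_c: Bystander: a second such cup on the table.
- spray: Bystander: white bottle standing on the table, 54 mm diameter, 130 mm high; origin at the centre of its underside.
- gauge: Bystander: upright aluminium gauge block, 40 x 40 x 70 mm high, on the table; origin at the centre of its underside.
Mind the look-alikes: they are no part of the job. Leave any blue or yellow look-alike of the cup alone.

How it is judged (in metres and radians):
On the way, in this order (a step that is already met when the one before it is completed fails the run):
1. the strap is swung over the cup to its stop while the lever is still up (value of joint strap above 1.25 rad and value of joint lever below 0.5 rad), for 0.2 s.
2. the cam lever is pressed fully down with the strap over the cup (value of joint lever above 1 rad and value of joint strap above 1.23 rad), for 0.2 s.
At the end, for the whole second after the job is handed in: strap at its stop over the cup (within 0.08 rad), lever down (within 0.08 rad of its end stop), pad pressing on the cup with more than 3 N, cup still in its nest (moved less than 8 mm) and everything at rest (all of step 2 and contact force between pad and cup above 3 N and distance of cup from where it was at the start of the episode below 0.008 m and linear speed of cup below 0.02 m/s and velocity of joint each of strap, lever below 0.05 rad/s); the robot touches nothing.
It fails at once if the nested cup is lifted or shifted by more than 12 mm (distance of cup from where it was at the start of the episode above 0.012 m).
It fails at once if a bystander is lifted, moved by more than 20 mm or knocked over (distance of any of cup_plate, driver, cup_b, cup_c, spray, gauge from where it was at the start of the episode above 0.02 m or angle between any of cup_plate, cup_b, cup_c, spray, gauge's own z axis and vertical above 0.5 rad).
It also fails if it takes over 46 s, if anything falls off the work surface, if the arm or the gripper's body presses on something with over 40 N, if the wrist force passes 120 N, or if a joint passes its speed limit or range.

ROBOT

A 7-joint arm with a two-finger parallel gripper is mounted at the origin on the work surface. World frame = base frame: x ahead of the robot, y to its left, z up, the work surface at z = 0. Lengths are in m, angles in degrees, forces in N, time in s.
With the tool pointing down it reaches from about 0.4 to 0.75 m from the base axis. Payload 19.5 kg.
Tool frame: the origin (TCP) lies between the finger pads; the fingertips stand 8 mm ahead of it and the grasp point (between the pads) lies 11 mm behind it; z points along the fingers, y is the direction in which the jaws open and shut (so a half turn about z gives the same grasp; the last joint's range is limited). The gripper opens to 85 mm and grips with 20 to 120 N. Pads are 22 mm wide; open, the fingers measure 114 mm over their backs; the gripper's body (76 mm by 85 mm) begins 54 mm behind the grasp point. The pads swing forward as they close: fully open they stand 13 mm farther back than shut.
Start: joints at [-71.431, 40.479, -1.581, 85.061, 1.261, 54.483, -4.326], TCP at [0.206, 0.537, 0.203] pointing down, gripper open.
Joint ranges: [-155.06, 155.06], [-18.47, 123.98], [-90, 86.84], [0, 140.48], [-83.41, 263.41], [0, 116], [-161.91, 161.91]. Speed limits (degrees/s): [108.29, 108.29, 147.25, 147.25, 172.46, 172.46, 172.46].

INTERFACE

Orientations are given as [roll, pitch, yaw] about the fixed x, y, z axes, in that order (R = Rz(yaw) Ry(pitch) Rx(roll)).
In Python, from station import r gives the robot as it stands.
- The arm moves only by the shell command python3 -m creep 'ROWS'. ROWS is JSON, one flat list of numbers, 7 for each row, row after row: the closure, from 0 (fully open) to 1 (shut), then the shift along the tool's x, y, z in mm, then the turn, a rotation vector about the tool's x, y, z in degrees. A call has 1 to 5 rows; each row is the pose to reach, as a shift and turn from the pose commanded when the call began, along the tool's axes at that moment; what a row does not reach only later rows make up. A row lasts 1/12 s, in which the tool goes at most 41.7 mm and 7.16 degrees, less where a joint would pass 70% of its speed; a pose out of reach is approached as far as the arm can. A call with a gripper value outside its range is refused whole. The fingers move at their own pace and stop on an object; the grip force is fixed at half the most. Time passes only in rows, so rows that repeat a pose let the fingers close. It gives the time, the measured TCP pose, the force and the opening at its end, in the units of the state.
- r.get_obs(): the state, without advancing time (a new reading comes with each control period).
- r.capture(name): name is "scene" or "top"; returns (picture, depth): 384x512x3 uint8, red, green, blue; 384x512 float32, m along the optical axis (not along the pixel's ray), 0 where there is no reading.
- r.get_calibration(name): a dict with "fx", "fy", "cx", "cy" (pixels), "cam_to_world" (4x4, takes a point from camera to world coordinates). Camera axes: x right, y up, looking along -z (the intrinsics and any distortion apply to the point x, -y, -z); pixel columns grow to the right and rows downward; lengths in m; the calibration is good to about 2 mm. A picture is of the moment at which its call begins. get_calibration takes no time and is no camera call.
- r.job_done(): hands the job in, once; it reports no verdict.
The state is a dict: "clock": time; "q": joint angles; "qd": joint speeds; "tau": joint torques, N m; "tcp_pos": TCP position; "orientation": TCP orientation; "force": force on the tool from outside, world axes, zero at the start; "torque": the same for the moment, N m; "finger_gap": finger opening in m.
Only numpy, scipy, OpenCV 4.12 (cv2) and the standard library are available. Lean on these libraries where they do the work, as an engineer would, in place of code of your own. Each camera call takes 0.05 s, during which the arm holds its last target.

## Working session

There is one attempt and no reset: what is moved stays moved. The work goes in short steps, Python scripts to look and compute and a shell command to move; the robot and the scene stay as the last step left them, time stands still between calls to the robot, and variables do not carry over. Pictures are saved under pics/ and viewed, and the job is handed in when it is done.

```bash
ls; mkdir -p pics; python3 - <<'E'
from station import r
import cv2,numpy as np
print(r.get_obs())
for n in("scene","top"):
    p,d=r.capture(n); cv2.imwrite(f"pics/{n}0.png",p[:,:,::-1]); np.savez(f"pics/{n}0.npz",p=p,d=d)
    print(n,{k:np.round(v,4).tolist() for k,v in r.get_calibration(n).items()})
E
```

```text
pics
{'clock': 0.0, 'q': array([-71.43113321,  40.51236813,  -1.58170196,  85.08327878,
         1.26123613,  54.48125493,  -4.32477859]), 'qd': array([-0.01826892, -0.00364115,  0.0186755 ,  0.11038362, -0.04736963,
       -0.01492286,  0.00371151]), 'tau': array([-5.56262985e-04, -8.83199859e+01,  1.23436734e+00, -2.36176550e+01,
        1.68618135e-02,  6.28553811e-03,  1.01016347e-06]), 'tcp_pos': array([0.20557913, 0.53669633, 0.20304779]), 'orientation': array([-1.79940517e+02,  2.83848756e-03,  1.59042884e+02]), 'force': array([ 0.12418533,  0.40060823, -1.0586064 ]), 'torque': array([-0.02696963, -0.00939076,  0.00319028]), 'finger_gap': 0.0854635230926123}
scene {'fx': 438.5202, 'fy': 438.5202, 'cx': 255.3116, 'cy': 201.4736, 'cam_to_world': [[0.8009, -0.4248, 0.4219, 1.1795], [0.5987, 0.5705, -0.5622, -0.8706], [-0.0018, 0.7029, 0.7113, 1.2568], [0.0, 0.0, 0.0, 1.0]]}
top {'fx': 369.9204, 'fy': 369.9204, 'cx': 248.4534, 'cy': 185.8457, 'cam_to_world': [[-0.0306, 0.9938, -0.1069, 0.4006], [-0.9993, -0.0328, -0.0191, -0.0006], [-0.0225, 0.1062, 0.9941, 1.1255], [0.0, 0.0, 0.0, 1.0]]}
```

View pics/scene0.png

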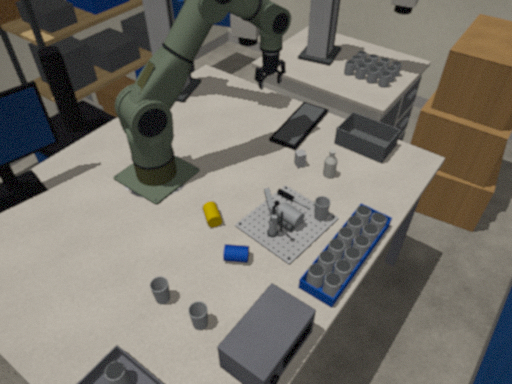

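View pics/top0.png

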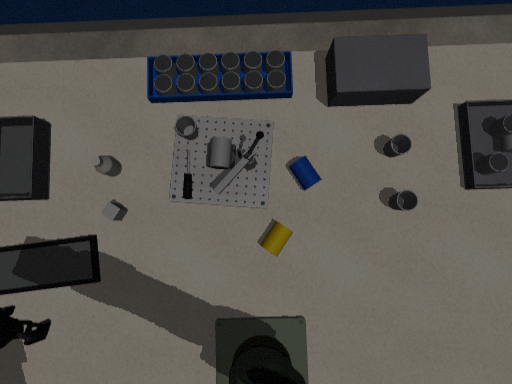

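```bash
cat > h.py <<'E'
import cv2,numpy as np
from station import r
def cloud(n,d):
    c=r.get_calibration(n); v,u=np.mgrid[:384,:512]
    P=np.stack([(u-c['cx'])/c['fx']*d,-(v-c['cy'])/c['fy']*d,-d],-1)
    T=np.array(c['cam_to_world']); return P@T[:3,:3].T+T[:3,3]
def crop(p,u0,v0,u1,v1,s,name):
    g=cv2.resize(p[v0:v1,u0:u1,::-1],None,fx=s,fy=s,interpolation=cv2.INTER_CUBIC)
    g=np.clip(g.astype(float)*1.5,0,255).astype(np.uint8)
    for u in range((u0+9)//10*10,u1,10):
        cv2.putText(g,str(u),((u-u0)*s,10),0,.35,(0,0,255),1); cv2.line(g,((u-u0)*s,12),((u-u0)*s,18),(0,0,255),1)
    for v in range((v0+9)//10*10,v1,10):
        cv2.putText(g,str(v),(0,(v-v0)*s+4),0,.35,(0,0,255),1)
    cv2.imwrite(name,g)
E
python3 - <<'E'
from h import *
a=np.load('pics/top0.npz'); crop(a['p'],160,105,290,215,6,'pics/topc.png')
P=cloud('top',a['d'])
b=np.load('pics/scene0.npz'); crop(b['p'],230,180,350,265,6,'pics/scenec.png')
Q=cloud('scene',b['d'])
for (u,v) in [(174,119),(272,122),(266,207),(172,201),(260,135),(213,187),(245,160)]: print(u,v,P[v,u].round(3))
E
```

```text
174 119 [ 0.741  0.249 -0.002]
272 122 [ 0.716 -0.058  0.013]
266 207 [ 0.455 -0.03   0.01 ]
172 201 [0.483 0.256 0.001]
260 135 [ 0.623 -0.016  0.226]
213 187 [0.52  0.128 0.013]
245 160 [0.581 0.026 0.12 ]
```

View pics/topc.png

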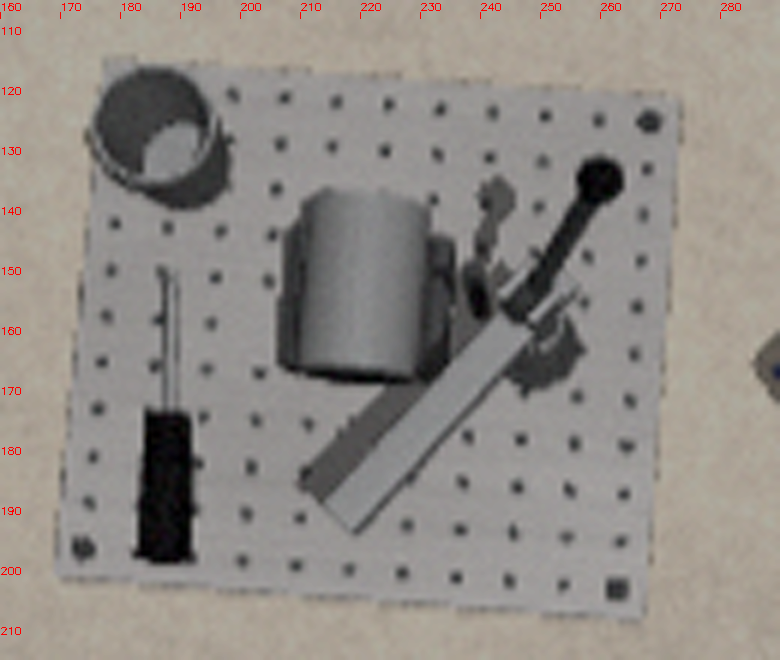

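View pics/scenec.png

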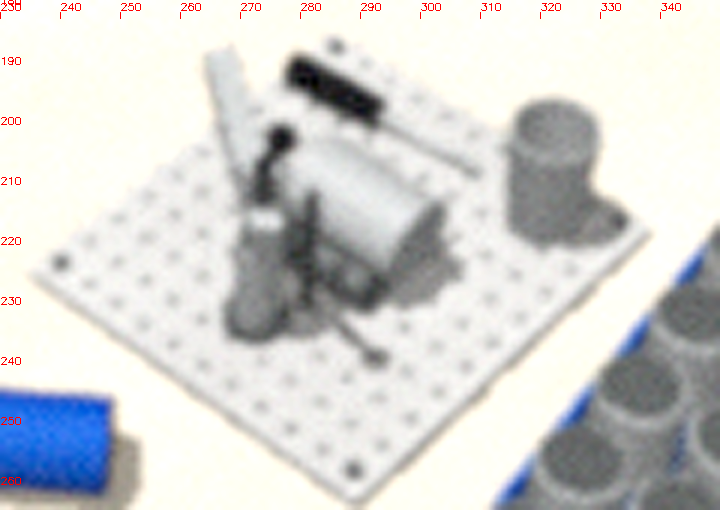

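```bash
cat > meas.py <<'E'
from h import *
def meas(n,p,d,reg):
    P=cloud(n,d); u0,v0,u1,v1=reg; M=P[v0:v1,u0:u1].reshape(-1,3); C=p[v0:v1,u0:u1].reshape(-1,3).astype(int)
    s=M[(abs(M[:,2]-.122)<.006)]
    m=np.median(s,0); s=s[np.hypot(*(s-m)[:,:2].T)<.1]
    rect=cv2.minAreaRect((s[:,:2]*1000).astype(np.float32)); box=cv2.boxPoints(rect)
    print(n,'strap n',len(s),'z',s[:,2].mean().round(4),'rect',np.round(rect[0],1),np.round(rect[1],1),round(rect[2],1),box.round(0).tolist())
    c,e=np.linalg.eigh(np.cov(s[:,:2].T)); print(' dir',e[:,1].round(3),'mean',s.mean(0).round(4))
    b=M[(M[:,2]>.205)&(M[:,2]<.25)]; print(' ball',len(b),b.mean(0).round(4),b.min(0).round(3),b.max(0).round(3))
    k=M[(M[:,2]>.14)&(M[:,2]<.205)]; print(' lever',len(k),k.mean(0).round(4))
    return P
E
python3 - <<'E'
from meas import *
a=np.load('pics/top0.npz'); P=meas('top',a['p'],a['d'],(165,110,285,212))
b=np.load('pics/scene0.npz'); Q=meas('scene',b['p'],b['d'],(232,182,345,262))
# plate corners: plate mask by height
for X,(u0,v0,u1,v1) in((P,(160,105,290,215)),(Q,(230,180,352,265))):
    S=X[v0:v1,u0:u1].reshape(-1,3); S=S[(S[:,2]>.0075)&(S[:,2]<.018)]
    print(len(S), S[:,2].mean(), cv2.minAreaRect((S[:,:2]*1000).astype(np.float32)))
    S=X[v0:v1,u0:u1].reshape(-1,3); S=S[(S[:,2]>.06)&(S[:,2]<.095)]; print('cup', S.min(0).round(3),S.max(0).round(3))
E
```

```text
top strap n 349 z 0.1213 rect [561.7  64. ] [ 45.  154.3] 46.9 [[490.0, 100.0], [603.0, -5.0], [633.0, 28.0], [521.0, 133.0]]
 dir [-0.726  0.688] mean [0.546  0.0626 0.1213]
 ball 62 [ 0.6237 -0.0135  0.2222] [ 0.615 -0.023  0.205] [ 0.634 -0.003  0.23 ]
 lever 109 [0.5983 0.0112 0.1652]
scene strap n 140 z 0.1221 rect [558.4  63.3] [ 46.9 162.2] 50.0 [[481.0, 97.0], [605.0, -7.0], [636.0, 29.0], [511.0, 133.0]]
 dir [-0.736  0.677] mean [0.5495 0.0582 0.1221]
 ball 29 [ 0.6271 -0.0176  0.2248] [ 0.619 -0.026  0.216] [ 0.633 -0.009  0.232]
 lever 40 [0.5967 0.0093 0.1571]
6230 0.012069243426498994 ((600.8739624023438, 102.05729675292969), (300.1475524902344, 273.2647399902344), 83.81710052490234)
cup [0.571 0.004 0.06 ] [0.723 0.222 0.095]
2894 0.012920905274496476 ((604.1301879882812, 126.39015197753906), (481.33526611328125, 434.7962951660156), 36.0546989440918)
cup [ 0.53  -0.171  0.06 ] [0.906 0.229 0.095]
```

```bash
cat > go.py <<'E'
import sys,numpy as np
from scipy.spatial.transform import Rotation as R
from station import r
o=r.get_obs(); t=np.array(list(map(float,sys.argv[1:4]))); ori=list(map(float,sys.argv[4:7])) if len(sys.argv)>5 else [180,0,float(sys.argv[4])]
A=R.from_euler('xyz',o['orientation'],degrees=True); B=R.from_euler('xyz',ori,degrees=True)
print('t',round(o['clock'],2),'tcp',o['tcp_pos'].round(4),o['orientation'].round(1),'F',o['force'].round(1),'gap',round(o['finger_gap'],4))
print('shift',(A.inv().apply(t-o['tcp_pos'])*1000).round(1),'turn',(A.inv()*B).as_rotvec(degrees=True).round(1),'q',o['q'].round(0))
E
python3 go.py 0.47 0.06 0.203 136.4
```

```text
t 0.1 tcp [0.2056 0.5367 0.2031] [-179.9    0.   159. ] F [-0.1 -0.3 -0.4] gap 0.0852
shift [-4.175e+02 -3.506e+02  4.000e-01] turn [-0.1  0.  22.6] q [-71.  41.  -2.  85.   1.  54.  -4.]
```

```bash
python3 -m creep '[1,-30,-25,0,0,0,2, 1,-60,-50,0,0,0,4, 1,-90,-75,0,0,0,8, 1,-120,-100,0,0,0,12, 1,-150,-126,0,0,0,15]'; python3 go.py 0.47 0.06 0.203 136.4
```

```text
clock: 0.52
tcp_pos: [0.3011, 0.3639, 0.2034]
orientation: [-180.0, 0.0, 143.8]
force: [1.7, 1.1, 0.3]
finger_gap: 0.0258
t 0.52 tcp [0.3011 0.3639 0.2034] [-180.     0.   143.8] F [1.7 1.1 0.3] gap 0.0258
shift [-315.7 -145.7    0.5] turn [-0.   0.   7.4] q [-55.  32.   1. 106.  -1.  42.   1.]
```

```bash
python3 -m creep '[1,-36,-16,0,0,0,2, 1,-72,-32,0,0,0,4, 1,-108,-48,0,0,0,6, 1,-144,-66,0,0,0,7, 1,-180,-83,0,0,0,7]'; python3 go.py 0.47 0.06 0.203 136.4
```

```text
clock: 0.93
tcp_pos: [0.398, 0.1909, 0.2035]
orientation: [-180.0, 0.0, 137.0]
force: [1.1, 0.7, -0.3]
finger_gap: -0.0004
t 0.93 tcp [0.398  0.1909 0.2035] [-180.    0.  137.] F [ 1.1  0.7 -0.3] gap -0.0004
shift [-141.9  -46.6    0.5] turn [-0.   0.   0.6] q [-30.  30.   1. 111.  -1.  39.  18.]
```

```bash
python3 -m creep '[1,-35,-12,0,0,0,0, 1,-70,-23,0,0,0,0, 1,-105,-35,0,0,0,0, 1,-142,-47,0,0,0,0, 1,-142,-47,0,0,0,0]'; python3 go.py 0.483 0.066 0.13 136.4; python3 - <<'E'
from meas import *
for n,reg in(("top",(165,110,285,212)),("scene",(232,182,345,262))):
    p,d=r.capture(n); cv2.imwrite(f"pics/{n}1.png",p[:,:,::-1]); np.savez(f"pics/{n}1.npz",p=p,d=d)
a=np.load('pics/scene1.npz');crop(a['p'],210,110,350,265,4,'pics/scene1c.png')
a=np.load('pics/top1.npz');crop(a['p'],160,105,300,215,5,'pics/top1c.png')
E
```

```text
clock: 1.35
tcp_pos: [0.4719, 0.0546, 0.2033]
orientation: [-179.9, 0.2, 136.6]
force: [0.4, -1.4, 0.3]
finger_gap: 0.0002
t 1.35 tcp [0.4719 0.0546 0.2033] [-179.9    0.2  136.6] F [ 0.4 -1.4  0.3] gap 0.0002
shift [ 0.  16.  73.3] turn [-0.1  0.2  0.2] q [-10.  32.  -0. 105.   1.  43.  35.]
```

View pics/scene1c.png

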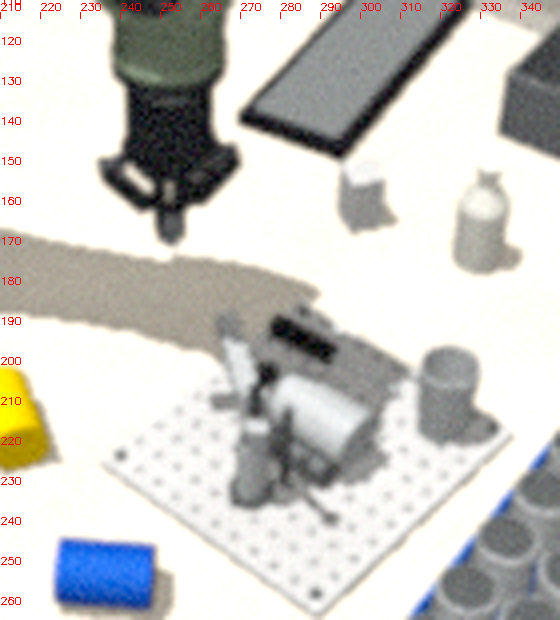

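View pics/top1c.png

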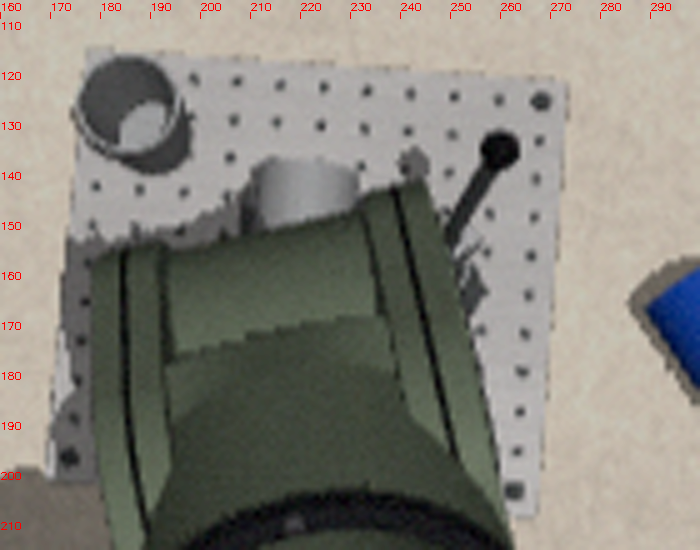

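```bash
python3 - <<'E'
from h import *
b=np.load('pics/scene1.npz');Q=cloud('scene',b['d'])
o=np.array([.4719,.0546,.2033]);psi=np.radians(136.6)
for v in range(144,174,2):
    L=[]
    for u in range(236,272):
        q=Q[v,u]-o
        if b['d'][v,u]>0 and q[2]>-.1 and np.hypot(*q[:2])<.12: L.append((u,*(1000*np.array([q[0]*np.cos(psi)+q[1]*np.sin(psi), q[0]*np.sin(psi)-q[1]*np.cos(psi), q[2]])).round()))
    if L: L=np.array(L); print(v,len(L),'y range',L[:,2].min(),L[:,2].max(),'z',L[:,3].min(),L[:,3].max(),'mid',L[len(L)//2])
E
```

```text
144 24 y range -36.0 40.0 z 144.0 176.0 mid [253. -35.  -2. 175.]
146 30 y range -39.0 61.0 z 121.0 168.0 mid [255. -34.   4. 165.]
148 31 y range -43.0 58.0 z 122.0 141.0 mid [254.  -6.   6. 135.]
150 33 y range -54.0 60.0 z 115.0 139.0 mid [252.  -6.  -1. 127.]
152 33 y range -55.0 58.0 z 100.0 129.0 mid [253.  -2.   3. 115.]
154 29 y range -56.0 50.0 z 88.0 122.0 mid [253.  -4.   3. 108.]
156 28 y range -57.0 48.0 z 83.0 114.0 mid [253.  13.   5.  85.]
158 25 y range -46.0 41.0 z 74.0 103.0 mid [251.  -9.  -5.  96.]
160 22 y range -40.0 33.0 z 65.0 93.0 mid [252.  16.   2.  65.]
162 14 y range -32.0 12.0 z 70.0 84.0 mid [250.  -4.  -8.  74.]
164 8 y range -11.0 13.0 z 61.0 66.0 mid [253.  -6.   2.  65.]
166 8 y range -11.0 13.0 z 50.0 59.0 mid [253.  -3.   2.  54.]
168 8 y range -12.0 13.0 z 40.0 50.0 mid [253.  -0.   3.  42.]
170 5 y range -8.0 6.0 z 35.0 39.0 mid [252.  -7.  -2.  39.]
```

```bash
python3 - <<'E'
from h import *
c=r.get_calibration('scene');T=np.linalg.inv(c['cam_to_world'])
for P in([.4719,.0546,.195],[.4719,.0546,.2033],[.4719,.0546,.24],[.592,.0175,.122]):
    q=T@np.array([*P,1]); print(P, c['fx']*q[0]/-q[2]+c['cx'], -c['fy']*q[1]/-q[2]+c['cy'],-q[2])
b=np.load('pics/scene1.npz')
print(b['d'][160:180:2,252]); print({k:v for k,v in c.items() if k not in('cam_to_world',)})
P=cloud('scene',b['d']); print(P[160:180:2,252])
E
```

```text
[0.4719, 0.0546, 0.195] 252.29595601493193 178.62625506697674 1.5739187668057033
[0.4719, 0.0546, 0.2033] 252.28031839004035 176.9086376541315 1.56801511182061
[0.4719, 0.0546, 0.24] 252.2097383711071 169.1562155082388 1.5419109988142348
[0.592, 0.0175, 0.122] 273.1680606734402 213.181019945161 1.5543138766361233
[1.5324695 1.5046146 1.5187311 1.5199516 1.5316136 1.5348744 1.8851134
 1.8857238 1.8732762 1.8642727]
{'fx': 438.5202354948123, 'fy': 438.5202354948123, 'cx': 255.31155199889116, 'cy': 201.47360944849854}
[[ 0.46205176  0.06675011  0.26871896]
 [ 0.4780069   0.04579835  0.2818561 ]
 [ 0.47436849  0.05044429  0.26783989]
 [ 0.47674691  0.04722976  0.26217247]
 [ 0.47432294  0.05028662  0.24963071]
 [ 0.47579564  0.04825365  0.24256583]
 [ 0.31888262  0.25301056  0.00507737]
 [ 0.32225767  0.24846809 -0.00137324]
 [ 0.33154561  0.23620748  0.00092686]
 [ 0.33923307  0.22603751  0.00098669]]
```

```bash
python3 - <<'E'
from h import *
for n in('scene','top'):
  for k,t in((0,[.2056,.5367]),(1,[.4719,.0546])):
    b=np.load(f'pics/{n}{k}.npz');P=cloud(n,b['d']).reshape(-1,3)
    m=(np.hypot(P[:,0]-t[0],P[:,1]-t[1])<.065)&(P[:,2]>.14)&(P[:,2]<.6)&(b['d'].ravel()>0)
    z=np.sort(P[m,2]); print(n,k,len(z),z[:12].round(3))
b=np.load('pics/scene0.npz');crop(b['p'],235,40,305,100,10,'pics/s0g.png')
b=np.load('pics/scene1.npz');crop(b['p'],225,130,285,190,10,'pics/s1g.png')
E
```

```text
scene 0 1426 [0.241 0.247 0.249 0.249 0.251 0.252 0.253 0.253 0.253 0.255 0.255 0.256]
scene 1 2685 [0.237 0.237 0.238 0.238 0.239 0.241 0.241 0.241 0.242 0.243 0.243 0.243]
top 0 999 [0.242 0.244 0.245 0.246 0.246 0.246 0.246 0.247 0.247 0.248 0.248 0.248]
top 1 1437 [0.534 0.541 0.542 0.545 0.549 0.551 0.552 0.552 0.554 0.554 0.554 0.555]
```

View pics/s0g.png

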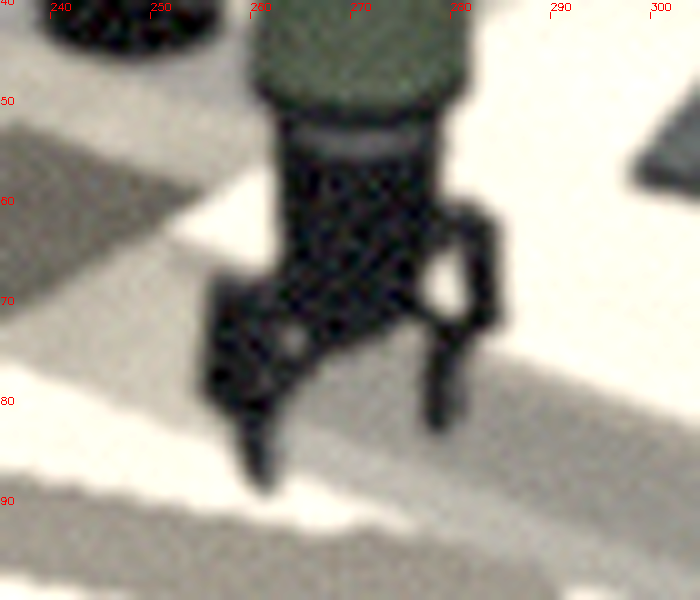

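View pics/s1g.png

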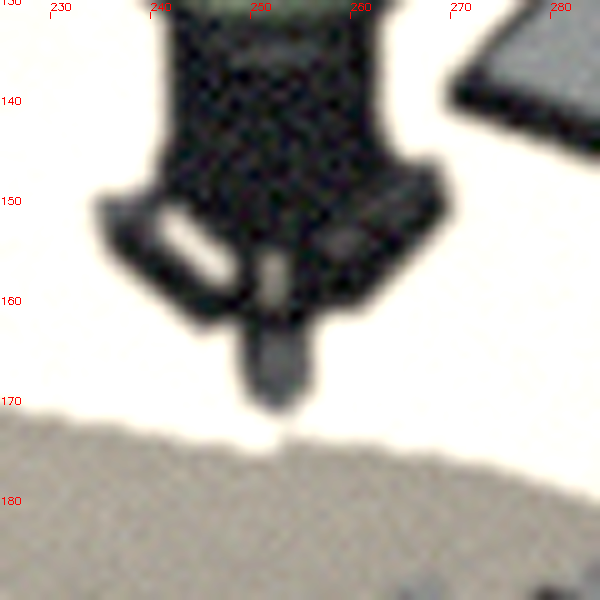

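```bash
python3 go.py 0.474 0.068 0.105 136.4; python3 -m creep '[1,5,3,30,0,0,0, 1,8,5,60,0,0,0, 1,8,8,85,0,0,0, 1,8,8,98,0,0,0, 1,8,8,98,0,0,0]'; python3 go.py 0.474 0.068 0.105 136.4; python3 - <<'E'
from meas import *
p,d=r.capture('scene'); np.savez(f"pics/scene2.npz",p=p,d=d)
crop(p,220,150,310,230,8,'pics/scene2c.png')
P=cloud('scene',d).reshape(-1,3); o=r.get_obs()['tcp_pos']
m=(np.hypot(P[:,0]-o[0],P[:,1]-o[1])<.02)&(P[:,2]>.05);z=np.sort(P[m,2]);print(z[:12].round(3),P[m][np.argsort(P[m,2])][:6].round(3))
E
```

```text
t 1.45 tcp [0.4697 0.0604 0.2032] [-180.    -0.   136.9] F [ 0.4  1.3 -0.3] gap -0.0002
shift [ 2.   8.6 98.2] turn [-0.  -0.   0.5] q [-11.  32.  -1. 105.   1.  42.  35.]
clock: 1.87
tcp_pos: [0.4675, 0.0741, 0.1033]
orientation: [-179.8, -0.2, 137.2]
force: [-0.0, 0.4, -0.6]
finger_gap: 0.0002
t 1.87 tcp [0.4675 0.0741 0.1033] [-179.8   -0.2  137.2] F [-0.   0.4 -0.6] gap 0.0002
shift [-8.9 -0.1 -1.7] turn [-0.2 -0.2  0.8] q [-13.  42.  -1. 112.   1.  26.  33.]
[0.134 0.136 0.137 0.139 0.14  0.141 0.141 0.142 0.142 0.145 0.146 0.146] [[0.47  0.073 0.134]
 [0.466 0.066 0.136]
 [0.473 0.063 0.137]
 [0.465 0.068 0.139]
 [0.477 0.077 0.14 ]
 [0.463 0.065 0.141]]
```

View pics/scene2c.png

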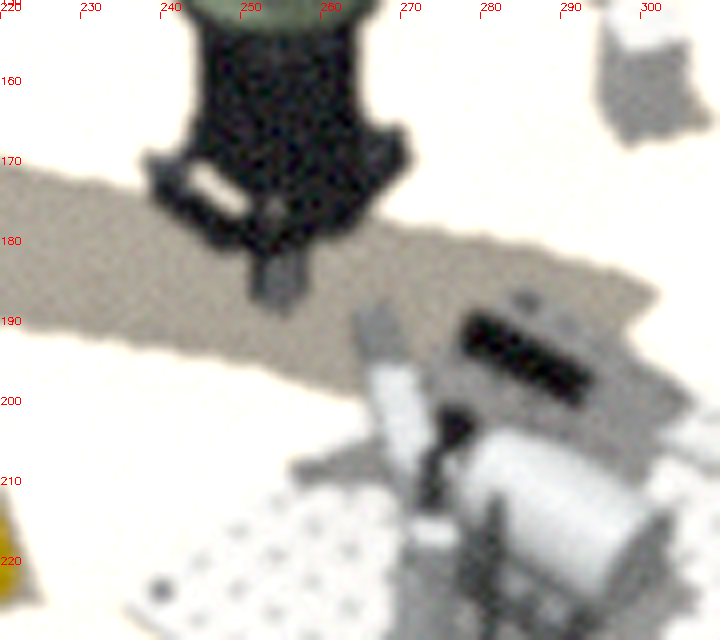

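```bash
python3 -m creep '[1,-6,10,0,0,0,0, 1,-6,17,0,0,0,0, 1,-6,22,0,0,0,0, 1,-6,27,0,0,0,0, 1,-6,32,0,0,0,0]';  python3 - <<'E'
from meas import *
p,d=r.capture('scene'); np.savez(f"pics/scene3.npz",p=p,d=d)
crop(p,220,150,310,230,8,'pics/scene3c.png')
E
```

```text
clock: 2.33
tcp_pos: [0.4955, 0.0928, 0.106]
orientation: [180.0, 0.0, 137.1]
force: [0.0, 0.2, -0.6]
finger_gap: 0.0001
```

View pics/scene3c.png

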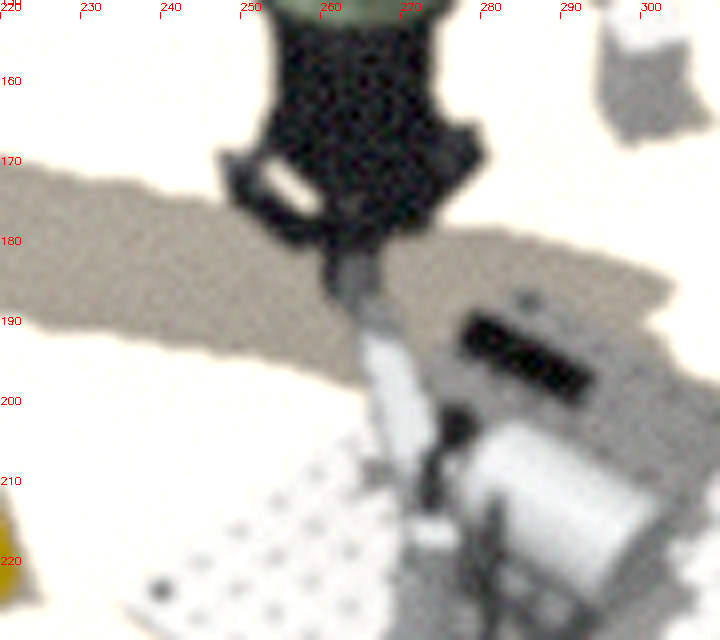

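```bash
python3 -m creep '[1,0,-12,0,0,0,0, 1,0,-24,0,0,0,0, 1,-4,-32,0,0,0,0, 1,-8,-32,20,0,0,0, 1,-8,-32,42,0,0,0]'; python3 -m creep '[1,0,0,0,0,0,0, 1,0,0,0,0,0,0]'; python3 - <<'E'
from meas import *
p,d=r.capture('scene'); np.savez(f"pics/scene4.npz",p=p,d=d)
crop(p,220,150,310,230,8,'pics/scene4c.png')
P=cloud('scene',d).reshape(-1,3); o=r.get_obs()['tcp_pos']
m=(np.hypot(P[:,0]-o[0],P[:,1]-o[1])<.02)&(P[:,2]>.05);z=np.sort(P[m,2]);print(o,z[:12].round(3),P[m][np.argsort(P[m,2])][:6].round(3))
E
```

```text
clock: 2.8
tcp_pos: [0.4806, 0.0624, 0.064]
orientation: [179.9, 0.1, 137.0]
force: [0.5, -0.4, -0.7]
finger_gap: -0.0002
clock: 2.97
tcp_pos: [0.479, 0.0631, 0.0634]
orientation: [-179.9, -0.1, 137.0]
force: [0.2, -0.5, 0.3]
finger_gap: 0.0001
[0.47944041 0.06330506 0.06412345] [0.098 0.099 0.1   0.1   0.102 0.103 0.103 0.103 0.107 0.107 0.109 0.109] [[0.49  0.059 0.098]
 [0.478 0.056 0.099]
 [0.481 0.052 0.1  ]
 [0.476 0.053 0.1  ]
 [0.489 0.054 0.102]
 [0.486 0.051 0.103]]
```

View pics/scene4c.png

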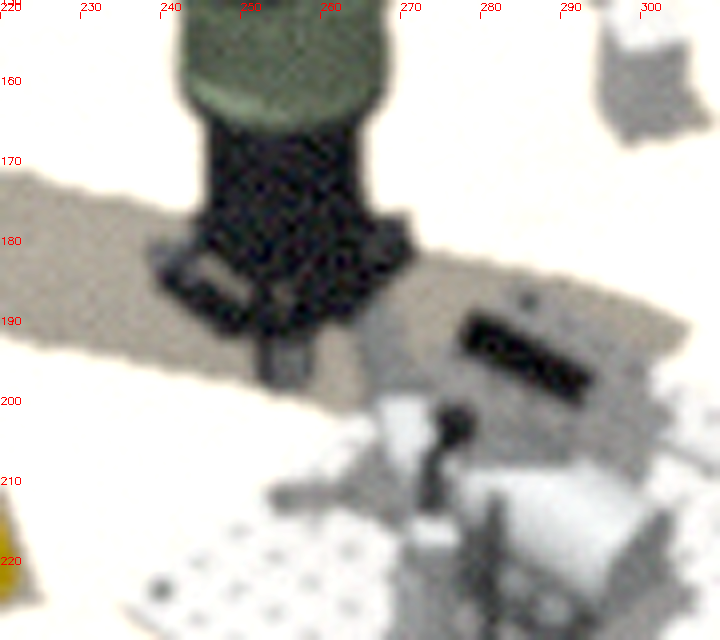

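```bash
cat > arc.py <<'E'
import sys,numpy as np
from scipy.spatial.transform import Rotation as R
from station import r
pv=np.array([.592,.0175]); rad,off,z=.113,float(sys.argv[1]),.064
o=r.get_obs();A=R.from_euler('xyz',o['orientation'],degrees=True)
rel=o['tcp_pos'][:2]-pv; print('tcp',o['tcp_pos'].round(4),o['orientation'].round(1),'F',o['force'].round(1))
for f in map(float,sys.argv[2:]):
    a=np.radians(f);p=pv+rad*np.array([np.cos(a),np.sin(a)])+off*np.array([-np.sin(a),np.cos(a)])
    print(f,(A.inv().apply([*p,z]-o['tcp_pos'])*1000).round(1),(A.inv()*R.from_euler('xyz',[180,0,f],degrees=True)).as_rotvec(degrees=True).round(1))
E
python3 arc.py .024 137 132 127 122 117 112
```

```text
tcp [0.4794 0.0633 0.0641] [-180.   -0.  137.] F [-0.6 -0.1  0.7]
137.0 [-0.6 19.3  0.1] [-0. -0.  0.]
132.0 [ 1.1 29.2  0.1] [-0. -0.  5.]
127.0 [ 1.9 39.3  0.1] [-0. -0. 10.]
122.0 [ 1.8 49.3  0.1] [-0. -0. 15.]
117.0 [ 0.8 59.4  0.1] [-0. -0. 20.]
112.0 [-1.1 69.3  0.1] [-0. -0. 25.]
```

```bash
python3 -m creep '[1,0,10,0,0,0,0, 1,0,19,0,0,0,0, 1,1,29,0,0,0,5, 1,2,39,0,0,0,10, 1,2,49,0,0,0,15]'; python3 arc.py .024 122 117 112 107 102 97
```

```text
clock: 3.43
tcp_pos: [0.5119, 0.1014, 0.0646]
orientation: [179.9, -0.0, 121.8]
force: [0.0, -1.6, 0.1]
finger_gap: 0.0001
tcp [0.5119 0.1014 0.0646] [179.9  -0.  121.8] F [ 0.  -1.6  0.1]
122.0 [-0.6 -0.5  0.6] [ 0.1 -0.  -0.2]
117.0 [1.1 9.4 0.6] [ 0.1 -0.   4.8]
112.0 [ 1.9 19.4  0.6] [ 0.1 -0.   9.8]
107.0 [ 1.9 29.5  0.6] [ 0.1 -0.  14.8]
102.0 [ 0.9 39.5  0.6] [ 0.1 -0.  19.8]
97.0 [-0.9 49.5  0.6] [ 0.1 -0.  24.8]
```

```bash
python3 -m creep '[1,1,9,0,0,0,5, 1,2,19,0,0,0,10, 1,2,29,0,0,0,15, 1,1,39,0,0,0,20, 1,0,46,0,0,0,23]'; python3 arc.py .024 100 95 90 87 85 84 82 80;  python3 - <<'E'
from meas import *
p,d=r.capture('scene'); np.savez(f"pics/scene5.npz",p=p,d=d)
crop(p,220,150,310,230,8,'pics/scene5c.png')
E
```

```text
clock: 3.85
tcp_pos: [0.5511, 0.1263, 0.0645]
orientation: [179.9, -0.1, 98.8]
force: [-1.4, 0.1, 0.5]
finger_gap: 0.0
tcp [0.5511 0.1263 0.0645] [ 1.799e+02 -1.000e-01  9.880e+01] F [-1.4  0.1  0.5]
100.0 [-1.3 -2.6  0.5] [ 0.1 -0.1 -1.2]
95.0 [0.6 7.3 0.6] [ 0.1 -0.1  3.8]
90.0 [ 1.5 17.3  0.6] [ 0.1 -0.1  8.8]
87.0 [ 1.7 23.4  0.6] [ 0.  -0.1 11.8]
85.0 [ 1.7 27.4  0.6] [ 0.  -0.1 13.8]
84.0 [ 1.6 29.4  0.6] [ 0.  -0.1 14.8]
82.0 [ 1.3 33.5  0.6] [ 0.  -0.1 16.8]
80.0 [ 0.9 37.5  0.6] [ 0.  -0.1 18.8]
```

View pics/scene5c.png

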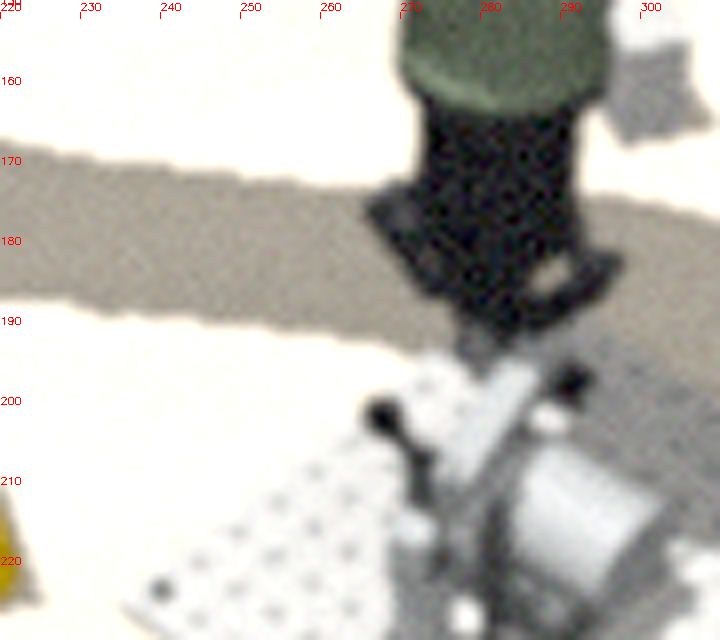

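Strap is swinging with the finger (its outer end now near (285,196)), with the ball at (267,201). I'll continue to the stop, slowly, watching the force.

```bash
python3 -m creep '[1,1,7,0,0,0,4, 1,1,13,0,0,0,7, 1,1,18,0,0,0,9, 1,1,22,0,0,0,11, 1,1,24,0,0,0,13]'; python3 arc.py .024 87 85 84 82 80
```

```text
clock: 4.32
tcp_pos: [0.5741, 0.1305, 0.0643]
orientation: [180.0, -0.1, 86.1]
force: [-1.6, 1.1, -0.6]
finger_gap: -0.0
tcp [0.5741 0.1305 0.0643] [ 1.80e+02 -1.00e-01  8.61e+01] F [-1.6  1.1 -0.6]
87.0 [ 1.1 -0.2  0.3] [ 0.  -0.1 -0.9]
85.0 [2.  3.8 0.3] [ 0.  -0.1  1.1]
84.0 [2.3 5.7 0.3] [ 0.  -0.1  2.1]
82.0 [3.  9.7 0.3] [ 0.  -0.1  4.1]
80.0 [ 3.4 13.7  0.3] [ 0.  -0.1  6.1]
```

```bash
python3 -m creep '[1,1,2,0,0,0,1, 1,1,4,0,0,0,2, 1,1,6,0,0,0,2]'; python3 -m creep '[1,0,1,0,0,0,0, 1,0,2,0,0,0,0]'; python3 -m creep '[1,0,1,0,0,0,0, 1,0,2,0,0,0,0]'
```

```text
clock: 4.57
tcp_pos: [0.58, 0.1307, 0.0639]
orientation: [180.0, -0.0, 84.1]
force: [-2.0, 1.2, 0.5]
finger_gap: 0.0001
clock: 4.73
tcp_pos: [0.5807, 0.1306, 0.0636]
orientation: [-179.8, -0.0, 84.1]
force: [-15.6, 3.2, 10.5]
finger_gap: -0.0
clock: 4.9
tcp_pos: [0.581, 0.1306, 0.0635]
orientation: [-179.6, -0.0, 84.1]
force: [-26.9, 4.0, 18.5]
finger_gap: -0.0001
```

```bash
python3 -m creep '[1,0,-6,0,0,0,0, 1,0,-20,0,0,0,0, 1,0,-35,0,0,0,0, 1,0,-45,-20,0,0,0, 1,0,-45,-60,0,0,0]'; python3 -m creep '[1,0,-30,-40,0,0,0, 1,0,-60,-80,0,0,0, 1,0,-80,-120,0,0,0, 1,0,-100,-140,0,0,0, 1,0,-100,-140,0,0,0]'; python3 - <<'E'
from meas import *
for n,reg,f in(("top",(165,110,285,212),5),("scene",(232,182,345,262),6)):
    p,d=r.capture(n); np.savez(f"pics/{n}6.npz",p=p,d=d)
    try: meas(n,p,d,reg)
    except Exception as e: print(e)
    crop(p,reg[0],reg[1],reg[2],reg[3],f,f'pics/{n}6c.png')
E
```

```text
clock: 5.32
tcp_pos: [0.5359, 0.1345, 0.1213]
orientation: [-179.6, 0.1, 84.1]
force: [0.7, 0.5, 0.4]
finger_gap: 0.0
clock: 5.73
tcp_pos: [0.4381, 0.1454, 0.2681]
orientation: [179.8, -0.2, 84.1]
force: [0.1, -1.3, 0.7]
finger_gap: 0.0001
top strap n 353 z 0.1213 rect [603.6  71.2] [154.7  30.5] 83.7 [[580.0, -4.0], [610.0, -7.0], [627.0, 146.0], [597.0, 150.0]]
 dir [0.13  0.992] mean [0.5991 0.08   0.1213]
 ball 57 [ 0.5868 -0.0274  0.2237] [ 0.578 -0.037  0.207] [ 0.596 -0.015  0.231]
 lever 96 [0.5909 0.0095 0.1644]
scene strap n 175 z 0.1218 rect [602.3  70.7] [157.3  32.3] 84.1 [[578.0, -6.0], [610.0, -9.0], [626.0, 147.0], [594.0, 151.0]]
 dir [0.094 0.996] mean [0.5993 0.0732 0.1218]
 ball 31 [ 0.5889 -0.0315  0.2239] [ 0.579 -0.04   0.208] [ 0.597 -0.018  0.232]
 lever 56 [0.5939 0.0078 0.1606]
```

View pics/scene6c.png

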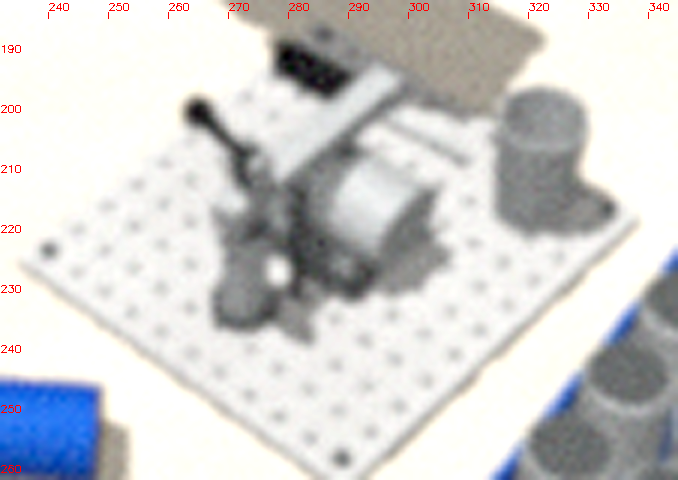

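View pics/top6c.png

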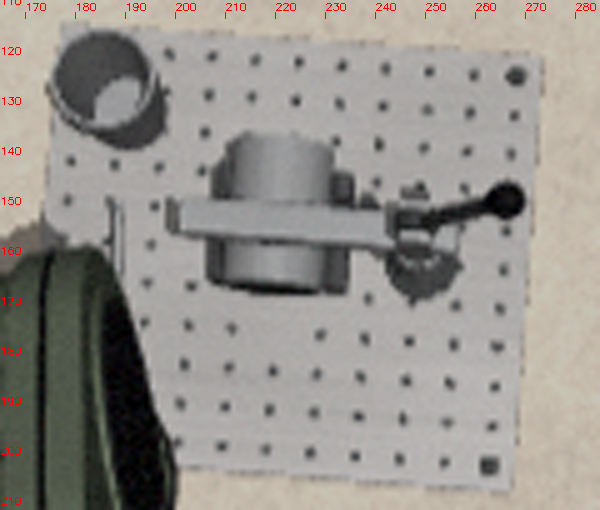

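```bash
cat > lev.py <<'E'
import sys,numpy as np
from scipy.spatial.transform import Rotation as R
from station import r
pv=np.array([.592,.0175]); e=-np.array([.108,.994]); lead=float(sys.argv[1])
o=r.get_obs();A=R.from_euler('xyz',o['orientation'],degrees=True);B=R.from_euler('xyz',[180,0,83.8],degrees=True)
print('t',round(o['clock'],2),'tcp',o['tcp_pos'].round(4),o['orientation'].round(1),'F',o['force'].round(1))
for f in map(float,sys.argv[2:]):
    a=np.radians(f);p=[*(pv+e*.09*np.cos(a)),.142+.09*np.sin(a)+.010-.034-lead]
    print(f,np.round(p,4),(A.inv().apply(p-o['tcp_pos'])*1000).round(1),(A.inv()*B).as_rotvec(degrees=True).round(1))
E
python3 lev.py -.02 62
```

```text
t 5.83 tcp [0.4397 0.1454 0.2649] [ 1.799e+02 -1.000e-01  8.410e+01] F [ 0.5  0.1 -0.2]
62.0 [ 0.5874 -0.0245  0.2175] [-154.   164.2   47.6] [ 0.1 -0.1  0.3]
```

```bash
python3 -m creep '[1,-27,28,0,0,0,0, 1,-54,56,0,0,0,0, 1,-80,84,0,0,0,0, 1,-105,112,5,0,0,0, 1,-130,138,10,0,0,0]'; python3 lev.py -.02 62
```

```text
clock: 6.25
tcp_pos: [0.5649, -0.001, 0.2517]
orientation: [-179.9, 0.0, 84.0]
force: [0.3, 0.8, 0.0]
finger_gap: -0.0002
t 6.25 tcp [ 0.5649 -0.001   0.2517] [-179.9    0.    84. ] F [0.3 0.8 0. ]
62.0 [ 0.5874 -0.0245  0.2175] [-21.   24.9  34.3] [-0.1  0.   0.2]
```

```bash
python3 -m creep '[1,-15,15,10,0,0,0, 1,-21,25,20,0,0,0, 1,-21,25,30,0,0,0, 1,-21,25,34,0,0,0, 1,-21,25,34,0,0,0]'; python3 lev.py .002 62 58 54 50 46 42; python3 - <<'E'
from meas import *
p,d=r.capture('scene'); crop(p,220,140,320,240,6,'pics/scene7c.png'); np.savez("pics/scene7.npz",p=p,d=d)
P=cloud('scene',d).reshape(-1,3); o=r.get_obs()['tcp_pos']
m=(np.hypot(P[:,0]-o[0],P[:,1]-o[1])<.03)&(P[:,2]>.17)&(P[:,2]<.29); S=P[m][np.argsort(P[m,2])]; print(o,S[:80:3].round(3).tolist())
E
```

```text
clock: 6.67
tcp_pos: [0.5857, -0.0225, 0.2175]
orientation: [-179.8, 0.0, 84.0]
force: [0.2, 0.5, 0.2]
finger_gap: -0.0002
t 6.67 tcp [ 0.5857 -0.0225  0.2175] [-179.8    0.    84. ] F [0.2 0.5 0.2]
62.0 [ 0.5874 -0.0245  0.1955] [-1.8  2.  22.1] [-0.2  0.   0.2]
58.0 [ 0.5868 -0.0299  0.1923] [-7.3  2.  25.2] [-0.2  0.   0.2]
54.0 [ 0.5863 -0.0351  0.1888] [-12.5   2.   28.7] [-0.2  0.   0.2]
50.0 [ 0.5858 -0.04    0.1849] [-17.4   2.   32.6] [-0.2  0.   0.2]
46.0 [ 0.5852 -0.0446  0.1807] [-22.1   2.   36.8] [-0.2  0.   0.2]
42.0 [ 0.5848 -0.049   0.1762] [-26.4   2.   41.3] [-0.2  0.   0.2]
[ 0.58592502 -0.02223764  0.21861726] [[0.592, 0.001, 0.172], [0.596, -0.004, 0.184], [0.596, -0.01, 0.189], [0.59, -0.014, 0.193], [0.592, -0.017, 0.201], [0.591, -0.027, 0.21], [0.59, -0.037, 0.216], [0.589, -0.03, 0.221], [0.584, -0.035, 0.221], [0.594, -0.037, 0.223], [0.583, -0.034, 0.224], [0.584, -0.029, 0.226], [0.582, -0.032, 0.227], [0.59, -0.038, 0.227], [0.59, -0.025, 0.231], [0.591, -0.028, 0.248], [0.585, -0.031, 0.252], [0.59, -0.032, 0.255], [0.595, -0.033, 0.259], [0.598, -0.02, 0.259], [0.587, -0.034, 0.26], [0.586, -0.032, 0.262], [0.598, -0.015, 0.264], [0.583, -0.034, 0.265], [0.594, -0.027, 0.267], [0.579, -0.034, 0.268], [0.593, -0.026, 0.27]]
```

View pics/scene7c.png

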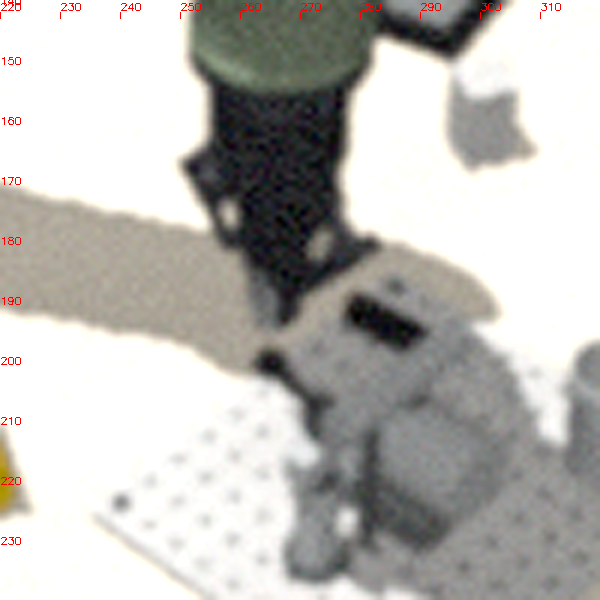

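```bash
python3 -m creep '[1,-3,2,8,0,0,0, 1,-3,2,14,0,0,0, 1,-3,2,18,0,0,0, 1,-3,2,20,0,0,0]'; python3 -m creep '[1,0,0,1,0,0,0, 1,0,0,2,0,0,0]'; python3 lev.py .002 62 58 54 50 46 42
```

```text
clock: 7.05
tcp_pos: [0.5879, -0.0263, 0.1996]
orientation: [179.9, 0.1, 84.0]
force: [-3.2, -7.9, 20.2]
finger_gap: 0.0001
clock: 7.22
tcp_pos: [0.5884, -0.0274, 0.1988]
orientation: [179.8, 0.1, 84.0]
force: [-3.8, -11.4, 25.9]
finger_gap: 0.0003
t 7.22 tcp [ 0.5884 -0.0274  0.1988] [1.798e+02 1.000e-01 8.400e+01] F [ -3.8 -11.4  25.9]
62.0 [ 0.5874 -0.0245  0.1955] [ 2.8 -1.2  3.3] [0.2 0.1 0.2]
58.0 [ 0.5868 -0.0299  0.1923] [-2.7 -1.3  6.5] [0.2 0.1 0.2]
54.0 [ 0.5863 -0.0351  0.1888] [-7.9 -1.3 10. ] [0.2 0.1 0.2]
50.0 [ 0.5858 -0.04    0.1849] [-12.8  -1.3  13.9] [0.2 0.1 0.2]
46.0 [ 0.5852 -0.0446  0.1807] [-17.5  -1.3  18.1] [0.2 0.1 0.2]
42.0 [ 0.5848 -0.049   0.1762] [-21.8  -1.4  22.6] [0.2 0.1 0.2]
```

```bash
python3 -m creep '[1,0,0,-6,0,0,0, 1,0,0,-14,0,0,0, 1,8,4,-14,0,0,0, 1,10,4,-14,0,0,0]'; python3 - <<'E'
from meas import *
p,d=r.capture('top'); crop(p,165,110,285,212,5,'pics/top8c.png')
p,d=r.capture('scene'); crop(p,232,170,292,230,10,'pics/scene8c.png'); meas('scene',p,d,(232,182,345,262))
E
python3 lev.py 0 62
```

```text
clock: 7.55
tcp_pos: [0.5936, -0.0141, 0.2116]
orientation: [180.0, -0.1, 84.1]
force: [0.6, 0.7, -1.2]
finger_gap: -0.0001
scene strap n 176 z 0.1222 rect [600.8  71.2] [155.3  33.5] 88.0 [[581.0, -6.0], [615.0, -7.0], [620.0, 148.0], [587.0, 149.0]]
 dir [0.073 0.997] mean [0.5992 0.075  0.1222]
 ball 41 [ 0.5913 -0.0294  0.2304] [ 0.577 -0.042  0.206] [ 0.604 -0.01   0.25 ]
 lever 54 [0.5939 0.0072 0.162 ]
t 7.65 tcp [ 0.5928 -0.0147  0.211 ] [-180.    -0.    84.1] F [-0.2 -0.6  0.5]
62.0 [ 0.5874 -0.0245  0.1975] [-10.3  -4.3  13.6] [-0.  -0.   0.3]
```

View pics/scene8c.png

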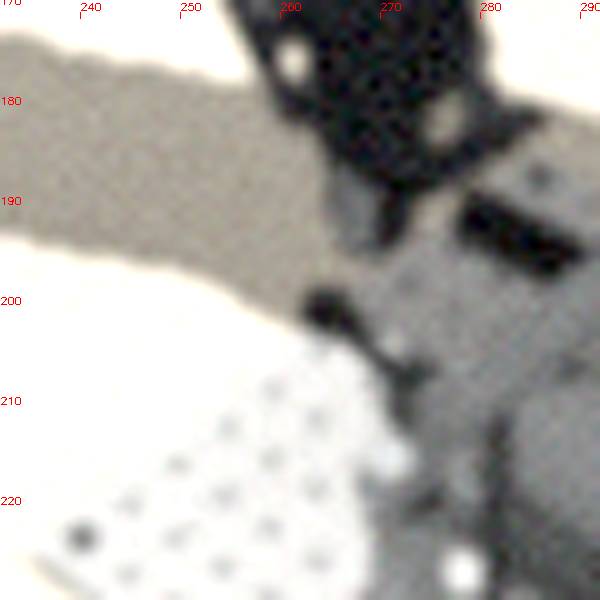

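```bash
cat > lev2.py <<'E'
import sys,numpy as np
from scipy.spatial.transform import Rotation as R
from station import r
pv=np.array([.592,.0175]); e=-np.array([.108,.994]); s=np.array([.994,-.108]); 
o=r.get_obs();A=R.from_euler('xyz',o['orientation'],degrees=True)
rel=o['tcp_pos'][:2]-pv
print('t',round(o['clock'],2),'out',(rel@e).round(4),'side',(rel@s).round(4),'tipz',(o['tcp_pos'][2]+.034).round(4),o['orientation'].round(1),'F out,side,z',(o['force'][:2]@e).round(1),(o['force'][:2]@s).round(1),o['force'][2].round(1))
for f in map(float,sys.argv[1:]):
    a=np.radians(f);p=[*(pv+e*(.09*np.cos(a)-.014)+s*.002),.142+.09*np.sin(a)+.005-.034]
    print(f,(A.inv().apply(p-o['tcp_pos'])*1000).round(1))
E
python3 lev2.py 66 62 58
python3 -m creep '[1,3,0,4,0,0,0, 1,5,0,8,0,0,0, 1,5,0,12,0,0,0, 1,5,0,16,0,0,0, 1,5,0,18,0,0,0]'; python3 lev2.py 62 58 54 50 46
```

```text
t 7.65 out 0.0319 side 0.0043 tipz 0.245 [-180.    -0.    84.1] F out,side,z 0.6 -0.1 0.5
66.0 [ 9.3 -2.2 15.8]
62.0 [ 3.7 -2.3 18.6]
58.0 [-1.8 -2.3 21.7]
clock: 8.07
tcp_pos: [0.593, -0.0109, 0.1927]
orientation: [-179.9, 0.0, 84.0]
force: [-0.7, -0.8, 0.3]
finger_gap: 0.0002
t 8.07 out 0.0282 side 0.0041 tipz 0.2267 [-179.9    0.    84. ] F out,side,z 0.8 -0.6 0.3
62.0 [-0.1 -2.1  0.2]
58.0 [-5.5 -2.1  3.3]
54.0 [-10.7  -2.1   6.9]
50.0 [-15.7  -2.1  10.7]
46.0 [-20.3  -2.2  14.9]
```

```bash
python3 -m creep '[1,-3,-2,2,0,0,0, 1,-6,-2,4,0,0,0, 1,-9,-2,6,0,0,0, 1,-13,-2,9,0,0,0, 1,-16,-2,11,0,0,0]'; python3 lev2.py 50 46 42 38 34 30
```

```text
clock: 8.48
tcp_pos: [0.5896, -0.0271, 0.1823]
orientation: [180.0, 0.0, 84.0]
force: [1.1, 2.9, -0.3]
finger_gap: -0.0004
t 8.48 out 0.0446 side 0.0025 tipz 0.2163 [180.   0.  84.] F out,side,z -3.0 0.7 -0.3
50.0 [ 0.8 -0.5  0.3]
46.0 [-3.9 -0.5  4.5]
42.0 [-8.3 -0.5  9. ]
38.0 [-12.3  -0.5  13.8]
34.0 [-16.   -0.5  18.9]
30.0 [-19.3  -0.5  24.3]
```

```bash
python3 -m creep '[1,-4,0,4,0,0,0, 1,-8,0,9,0,0,0, 1,-12,0,14,0,0,0, 1,-16,0,19,0,0,0, 1,-19,0,24,0,0,0]'; python3 lev2.py 30 26 22 18 14 10; python3 - <<'E'
from meas import *
p,d=r.capture('scene'); crop(p,232,170,292,230,10,'pics/scene9c.png')
E
```

```text
clock: 8.9
tcp_pos: [0.5876, -0.0462, 0.158]
orientation: [-180.0, 0.0, 84.0]
force: [0.6, 0.3, 3.4]
finger_gap: 0.0001
t 8.9 out 0.0638 side 0.0025 tipz 0.192 [-180.    0.   84.] F out,side,z -0.4 0.6 3.4
30.0 [-0.1 -0.5 -0. ]
26.0 [-3.  -0.5  5.5]
22.0 [-5.6 -0.5 11.2]
18.0 [-7.7 -0.5 17.2]
14.0 [-9.5 -0.5 23.2]
10.0 [-10.8  -0.5  29.3]
```

View pics/scene9c.png

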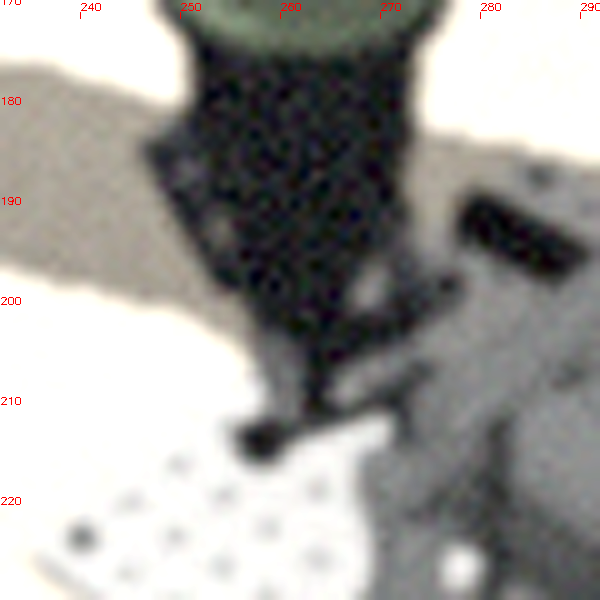

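The lever follows: the ball is now at (258,214), with the fingertip on the rod just inside it. I'll press on down.

```bash
python3 -m creep '[1,-3,0,5,0,0,0, 1,-6,0,11,0,0,0, 1,-8,0,17,0,0,0, 1,-9,0,23,0,0,0, 1,-10,0,27,0,0,0]'; python3 lev2.py 12 8 4 0 -3
```

```text
clock: 9.37
tcp_pos: [0.5865, -0.0556, 0.1306]
orientation: [-180.0, 0.0, 84.0]
force: [0.7, 0.3, 3.5]
finger_gap: 0.0005
t 9.37 out 0.0732 side 0.0024 tipz 0.1646 [-180.    0.   84.] F out,side,z -0.4 0.7 3.5
12.0 [-0.8 -0.4 -1.1]
8.0 [-1.9 -0.4  5.1]
4.0 [-2.5 -0.4 11.3]
0.0 [-2.7 -0.4 17.6]
-3.0 [-2.6 -0.4 22.3]
```

```bash
python3 -m creep '[1,-1,0,4,0,0,0, 1,-2,0,8,0,0,0, 1,-2,0,11,0,0,0, 1,-2,0,13,0,0,0, 1,-2,0,15,0,0,0]'; python3 lev2.py 0;python3 -m creep '[1,0,0,1,0,0,0, 1,0,0,2,0,0,0]'; python3 lev2.py 0
```

```text
clock: 9.78
tcp_pos: [0.5879, -0.0577, 0.1186]
orientation: [179.7, 0.0, 84.0]
force: [-5.8, 2.9, 57.7]
finger_gap: -0.0001
t 9.78 out 0.0752 side 0.004 tipz 0.1526 [179.7   0.   84. ] F out,side,z -2.3 -6.0 57.7
0.0 [-0.7 -2.1  5.6]
clock: 9.95
tcp_pos: [0.5888, -0.0579, 0.1181]
orientation: [179.6, 0.0, 84.0]
force: [-6.5, 3.6, 68.2]
finger_gap: -0.0001
t 9.95 out 0.0753 side 0.005 tipz 0.1521 [179.6   0.   84. ] F out,side,z -2.9 -6.8 68.2
0.0 [-0.6 -3.1  5. ]
```

```bash
python3 -m creep '[1,0,0,-3,0,0,0, 1,0,0,-8,0,0,0, 1,0,0,-30,0,0,0, 1,0,0,-65,0,0,0, 1,0,0,-100,0,0,0]';python3 -m creep '[1,-10,-20,-40,0,0,0, 1,-20,-60,-70,0,0,0, 1,-30,-100,-70,0,0,0, 1,-30,-140,-70,0,0,0, 1,-30,-170,-70,0,0,0]'; python3 - <<'E'
from meas import *
for n,reg,f in(("top",(165,110,285,212),5),("scene",(232,182,345,262),6)):
    p,d=r.capture(n); np.savez(f"pics/{n}10.npz",p=p,d=d)
    crop(p,reg[0],reg[1],reg[2],reg[3],f,f'pics/{n}10c.png')
    cv2.imwrite(f'pics/{n}10.png',p[:,:,::-1])
    P=cloud(n,d)[reg[1]:reg[3],reg[0]:reg[2]].reshape(-1,3); e=-np.array([.108,.994]);w=(P[:,:2]-[.592,.0175]); out=w@e; side=w@[.994,-.108]
    for a in(.03,.04,.05,.06,.07,.08,.09,.1):
        m=(abs(out-a)<.005)&(abs(side)<.012)&(P[:,2]>.08); print(n,a,m.sum(),np.median(P[m,2]).round(4) if m.any() else '', np.median(side[m]).round(4))
    m=(abs(side)<.03)&(out<-.02)&(out>-.13)&(abs(P[:,2]-.115)<.012); S=P[m]; c,E=np.linalg.eigh(np.cov(S[:,:2].T)); print('strap',m.sum(),S.mean(0).round(4),E[:,1].round(3))
    for a in (-.03,-.06,-.09,-.12):
        q=m&(abs(out-a)<.01); print(a,P[q,2].mean().round(4),side[q].mean().round(4))
E
```

```text
clock: 10.37
tcp_pos: [0.5858, -0.0575, 0.2152]
orientation: [-179.9, 0.0, 84.0]
force: [0.7, -0.3, 0.5]
finger_gap: -0.0002
clock: 10.78
tcp_pos: [0.4119, -0.0701, 0.2847]
orientation: [180.0, 0.0, 84.0]
force: [0.9, -0.8, 1.3]
finger_gap: 0.0001
top 0.03 13 0.1467 -0.0004
top 0.04 16 0.146 0.0015
top 0.05 16 0.1457 0.0022
top 0.06 12 0.1464 0.003
top 0.07 11 0.1468 0.0024
top 0.08 16 0.1466 0.0022
top 0.09 27 0.1503 0.0021
top 0.1 5 0.1493 0.0036
strap 317 [0.5986 0.0905 0.1148] [0.043 0.999]
-0.03 0.1147 0.0027
-0.06 0.1145 -0.0015
-0.09 0.1149 -0.0022
-0.12 0.1149 -0.004
scene 0.03 9 0.1461 0.0007
scene 0.04 9 0.147 0.0007
scene 0.05 3 0.146 0.002
scene 0.06 9 0.1478 0.003
scene 0.07 8 0.1461 0.0024
scene 0.08 6 0.1479 0.005
scene 0.09 14 0.1508 0.0047
scene 0.1 7 0.1482 0.0019
strap 161 [0.6009 0.0896 0.1146] [0.015 1.   ]
-0.03 0.1141 0.0084
-0.06 0.1134 0.0004
-0.09 0.1147 0.0002
-0.12 0.1157 -0.0022
```

View pics/scene10c.png

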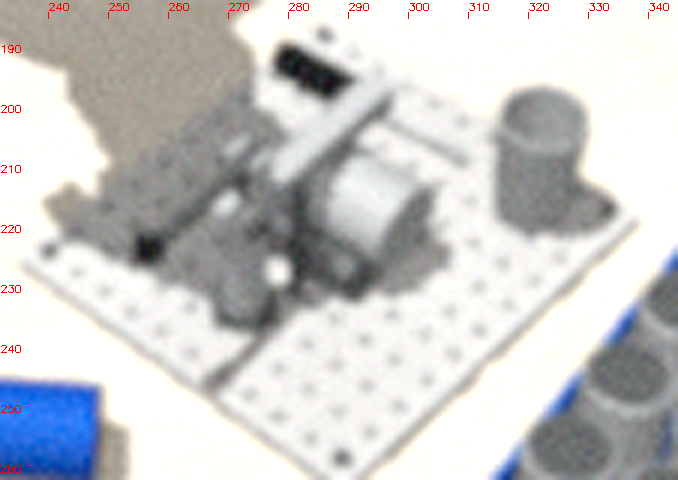

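View pics/top10c.png

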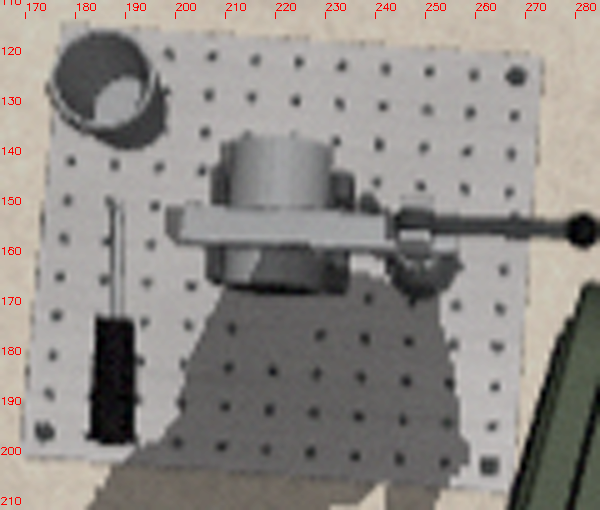

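```bash
python3 - <<'E'
from h import *
for k,z in((6,.1215),(10,.1148)):
  for n,reg in(("top",(165,110,285,212)),("scene",(232,182,345,262))):
    b=np.load(f'pics/{n}{k}.npz');P=cloud(n,b['d'])[reg[1]:reg[3],reg[0]:reg[2]].reshape(-1,3)
    w=P[:,:2]-[.592,.0175];y=w@[.108,.994];s=w@[.994,-.108]
    m=(abs(P[:,2]-z)<.004)&(y>.03)&(y<.125)&(abs(s)<.018)
    f=np.polyfit(y[m],s[m],1); print(k,n,m.sum(),'slope',f[0].round(4),'at85',np.polyval(f,.085).round(4))
# image-based: strap edges in top picture
for k in(6,10):
    b=np.load(f'pics/top{k}.npz');g=b['p'].astype(int).sum(2)
    for u in (205,215,225,235,242): print(k,u,g[143:165,u].tolist())
E
```

```text
6 top 244 slope -0.0035 at85 0.0008
6 scene 91 slope 0.0059 at85 -0.0
10 top 239 slope -0.0377 at85 -0.0017
10 scene 88 slope -0.0296 at85 -0.0017
6 205 [206, 136, 286, 349, 349, 342, 315, 308, 306, 313, 312, 311, 319, 227, 205, 308, 338, 340, 339, 338, 340, 346]
6 215 [253, 251, 259, 261, 262, 261, 258, 290, 305, 315, 314, 316, 310, 318, 208, 195, 253, 274, 269, 275, 276, 275]
6 225 [287, 289, 288, 285, 283, 288, 291, 270, 299, 314, 317, 311, 311, 319, 270, 177, 234, 280, 275, 274, 272, 269]
6 235 [339, 284, 187, 132, 113, 110, 98, 115, 118, 258, 317, 319, 316, 325, 328, 239, 172, 302, 349, 351, 346, 344]
6 242 [335, 337, 336, 336, 330, 337, 334, 249, 192, 180, 173, 179, 179, 174, 285, 325, 224, 116, 103, 99, 124, 148]
10 205 [209, 133, 300, 350, 351, 342, 353, 313, 305, 311, 312, 318, 321, 320, 314, 214, 236, 324, 349, 343, 346, 342]
10 215 [259, 268, 262, 264, 269, 270, 264, 266, 233, 281, 318, 320, 315, 321, 327, 229, 186, 256, 278, 278, 275, 208]
10 225 [289, 298, 291, 289, 290, 291, 291, 288, 244, 288, 313, 315, 317, 321, 332, 233, 127, 124, 144, 145, 150, 147]
10 235 [347, 290, 190, 132, 117, 109, 99, 117, 95, 183, 291, 323, 324, 330, 327, 331, 224, 201, 323, 358, 351, 263]
10 242 [338, 342, 340, 346, 346, 343, 335, 348, 263, 173, 171, 177, 182, 183, 181, 303, 259, 145, 103, 94, 122, 139]
```

```bash
python3 - <<'E'
from h import *
a=np.load('pics/top0.npz')['p'];b=np.load('pics/top10.npz')['p']
ga,gb=[cv2.cvtColor(x,cv2.COLOR_RGB2GRAY).astype(np.float32) for x in(a,b)]
R={'cup':(205,133,237,147),'cup_plate':(172,112,198,142),'driver':(178,145,197,203),'cup_b':(382,130,415,160),'cup_c':(390,185,420,215),'spray':(92,150,120,178),'gauge':(100,198,127,222)}
for n,(u0,v0,u1,v1) in R.items():
    res=cv2.matchTemplate(gb[v0-6:v1+6,u0-6:u1+6],ga[v0:v1,u0:u1],cv2.TM_CCOEFF_NORMED);_,mx,_,l=cv2.minMaxLoc(res);print(n,round(mx,3),np.array(l)-6)
o=r.get_obs();print(o['clock'],o['tcp_pos'],o['force'].round(1)); r.job_done()
E
```

```text
cup 0.974 [0 0]
cup_plate 0.998 [0 0]
driver 0.981 [0 0]
cup_b 0.998 [0 0]
cup_c 0.998 [0 0]
spray 0.998 [0 0]
gauge 0.998 [0 0]
10.8833 [ 0.4091381  -0.06932265  0.28481233] [ 1.2  0.6 -0.3]
the job is handed in; nothing more can be done
```

I swung the strap round to its stop with the back of the shut fingers, with contact force rising to about 27 N at the stop. I then pressed the cam lever down to its end stop with the fingertips, about 68 N, and moved clear. The job was handed in at about 10.9 s.

**Checks before handing in:**
- **Lever:** the rod is level in both camera views, its top at about 146 mm all along.
- **Strap:** it has been drawn down about 6.5 mm, so the pad should be pressing on the cup. I could not read the pad force itself.
- **Cup and bystanders:** none shows any shift in the top picture (0 pixels, about 3 mm each).

**What disagreed or went wrong:**
- **Fingertip height:** both cameras put the shut fingertips about 34 mm above the reported TCP height. The text says 8 mm below it. A test pass over the strap met no force and left the strap where it was, which agreed with the cameras, so I used their value.
- **First lever press:** it landed on the ball's outer side and did not move the lever. I lifted off, shifted inward and pressed again.
- **Strap angle:** pressing the lever turned the strap back about 0.035 rad, to roughly 1.27 rad. That is inside the 0.08 rad tolerance, so I left it rather than risk dragging the pad across the cup.

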